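# Set the channel of a strap-folding board with a spacer gauge

## Robot

A 7-joint arm with a two-finger parallel gripper is mounted at the origin on a cart in front of the work surface, level with it; the furniture and walls round the work are solid. World frame = base frame: x ahead of the robot, y to its left, z up, the work surface at z = 0. Lengths are in m, angles in rad, forces in N, time in s.
With the tool pointing down it reaches from about 0.35 to 0.9 m from the base axis. Payload 8.1 kg.
Tool frame: the origin (TCP) lies between the finger pads; the fingertips stand 25 mm ahead of it and the grasp point (between the pads) lies 6 mm ahead of it; z points along the fingers, y is the direction in which the jaws open and shut (so a half turn about z gives the same grasp; the last joint's range is limited). The gripper opens to 92 mm and grips with 3 to 60 N. Pads are 19 mm wide; open, the fingers measure 130 mm over their backs; the gripper's body (75 mm by 190 mm) begins 47 mm behind the grasp point.
Start: joints at [-1.326, 0.434, 0.025, 1.573, -0.012, 1.134, -0.075], TCP at [0.213, 0.588, 0.252] pointing down, gripper open.
Joint ranges: [-2.62, 2.62], [-0.44, 2.09], [-1.27, 1.32], [0.08, 2.57], [-1.32, 4.46], [0.12, 2], [-2.74, 2.74]. Speed limits (rad/s): [2.22, 2.22, 3.01, 3.01, 3.14, 3.14, 3.14].

## Interface

Orientations are given as a rotation vector (axis times angle).
In Python, from cell import * gives the robot as it stands.
- The arm moves only by the shell command python3 -m jog 'ROWS' [FORCE]. ROWS is JSON, one flat list of numbers, 5 for each row, row after row: the finger opening in mm, from 0 to 91.8, then the shift along the tool's x, y, z in units of 40 mm (1.0 is 40 mm), then the turn about the tool's z in units of 6 degrees (1.0 is 6 degrees). A call has 1 to 20 rows; each row shifts and turns the pose as measured when the row begins, along the tool's axes as they then stand; what a row does not reach is not made up. A row lasts 1/12 s, in which the tool goes at most 41.7 mm and 7.16 degrees, less where a joint would pass 70% of its speed; a pose out of reach is approached as far as the arm can. A call is refused whole if a number of a shift passes 1 or a number of a turn 1, either way. A call with a gripper value outside its range is refused whole. The fingers move at their own pace and stop on an object; FORCE is the grip in N (left out, the last holds). Time passes only in rows, so rows that do not move let the fingers close. It gives the time, the measured TCP pose, the force and the opening at its end, in the units of the state.
- observe(): the state, without advancing time (a new reading comes with each control period).
- get_image(name): name is "scene" or "top" or "wrist"; returns the picture (420x560x3 uint8, red, green, blue); there is no depth.
- camera_params(name): a dict with "intrinsics" (3x3 intrinsics, pixels), "xyz" and "orientation" of the camera in the world. Camera axes: x right, y down, z forward; pixel columns grow to the right and rows downward; lengths in m; the calibration is good to about 2 mm. A picture is of the moment at which its call begins: read the wrist's pose just before it. camera_params takes no time and is no camera call; for the wrist camera it gives the pose at the moment of the call.
- sign_off(): hands the job in, once; it reports no verdict.
The state is a dict: "clock": time; "joints": joint angles; "dq": joint speeds; "joint_efforts": joint torques, N m; "position": TCP position; "ee_rot": TCP orientation; "force": force on the tool from outside, world axes, zero at the start; "ft_torque": the same for the moment, N m; "width": opening from 0.0 (shut) to 1.0 (fully open).
Only numpy, scipy, OpenCV 4.12 (cv2) and the standard library are available. Lean on these libraries where they do the work, as an engineer would, in place of code of your own. Each camera call takes 0.05 s, during which the arm holds its last target. There are 200 camera calls.

## Task

Set the channel on the strap-folding board: stand the thicker of the two metal gauges on the board against the fixed fence, and push the loose wooden bar across the board towards it, without lifting the bar, until its whole long side bears on the gauge. Then draw the gauge straight up and stand it upright on the bare bench top clear of the board, leaving an even channel one gauge wide between fence and bar, with the bar not sticking out past the ends of the fence. Leave the thin gauge, jar, spool and brush where they are.

Things in the scene. Friction and masses are not known exactly. Their poses are not given: they have to be found in the camera images.
- board: Fixed plywood board lying on the bench, 12 mm thick, 160 mm along its y and 165 mm along its x (from x = -90 mm to +75 mm), its near edge at or a little over the edge of the bench. Origin on its underside (bench level); z up. A wooden fence 36 mm high over the board and 22 mm thick is fixed on it along the far edge, 160 mm long along y, from x = +50 mm (its working face, which looks towards -x) to x = +72 mm.
- fence_face (a point): Point on the fence's working face, half-way along the fence, at the height of the board's upper side (12 mm over the bench). Axes as the board: x points into the fence, y along it, z up.
- bar_center (a point): Centre (half-way up) of the loose pale wooden bar lying on the board: 50 mm along its x, 110 mm along its y, 36 mm high, about 0.35 kg. It starts some 35 to 75 mm short of the fence and askew; its long side facing +x is the one to lay parallel to the fence. Its sliding friction is a few newtons.
- bar_face_left (a point): End of the bar's long side that faces the fence, at the bar's +y end, half-way up the bar (18 mm over its underside). Axes as the bar.
- bar_face_right (a point): The other (-y) end of the same long side, half-way up.
- thick_gauge_center (a point): Centre (half of its 85 mm height) of the thick metal gauge, which stands on the bench: 20 mm thick (along its x), a foot 100 mm long (along its y) and 36 mm high, and in the middle of the foot a grip tab, equally thick, 44 mm long along y, that rises from 36 to 85 mm over the underside. z up. About 0.22 kg. Both sides and both ends are alike. The two gauges start on the bench to the right of the board, about 105 mm apart, either one on the left.
- thin_gauge_center (a point): The same for the thin gauge: equal in shape and height but 12 mm thick. Not to be used or moved.
- jar: Jar with orange lid, 64 mm wide and 72 mm high, on the bench at the far right. Origin under its centre. Bystander.
- spool: Spool of pale thread, 33 mm wide and 58 mm high, standing beyond the gauges. Origin under its centre. Bystander.
- brush: Felt brush with a wooden back, 41 x 130 x 36 mm, lying on the pale cutting mat at the right. Origin under its centre. Bystander.
- bar: The same loose bar; origin under its centre, axes as above.
- thick_gauge: The same thick gauge; origin under its centre, axes as above. When it is taken again beside the bar, fingers that close off-centre shove it and the bar aside.

How it is judged:
On the way:
1. the thick gauge stands on the board against the fence and the bar bears on it along its length (x of thick_gauge_center in the frame of fence_face between -0.0135 and -0.0075 m and y of thick_gauge_center in the frame of fence_face between -0.045 and 0.045 m and z of thick_gauge_center in the frame of fence_face below 0.047 m and angle between thick_gauge_center's own z axis and vertical below 0.1 rad and x of bar_face_left in the frame of fence_face between -0.023 and -0.017 m and x of bar_face_right in the frame of fence_face between -0.023 and -0.017 m and y of bar_center in the frame of fence_face between -0.03 and 0.03 m), for 0.2 s.
At the end, for the whole second after the job is handed in: The bar lies flat on the board with both ends of its long side 20 mm (within 2.5 mm) from the fence's face and its middle within 30 mm of the fence's middle; the thick gauge stands upright (within 0.1 rad) on the bare bench top, not on the board; both are at rest (x of bar_face_left in the frame of fence_face between -0.0225 and -0.0175 m and x of bar_face_right in the frame of fence_face between -0.0225 and -0.0175 m and y of bar_center in the frame of fence_face between -0.03 and 0.03 m and z of bar_center in the frame of fence_face below 0.021 m and height (world z) of thick_gauge_center between 0.038 and 0.0465 m and angle between thick_gauge_center's own z axis and vertical below 0.1 rad and linear speed of each of bar, thick_gauge below 0.01 m/s); the robot touches nothing.
It fails at once if the bar is lifted or tipped up off the board (its centre more than 10 mm over where it lies) (z of bar_center in the frame of fence_face above 0.028 m).
It fails at once if the thin gauge is moved by more than 25 mm (distance of thin_gauge_center from where it was at the start of the episode above 0.025 m).
It fails at once if the jar is moved by more than 25 mm (distance of jar from where it was at the start of the episode above 0.025 m).
It fails at once if the spool is moved by more than 25 mm (distance of spool from where it was at the start of the episode above 0.025 m).
It fails at once if the brush is moved by more than 25 mm (distance of brush from where it was at the start of the episode above 0.025 m).
It also fails if it takes over 64 s, if anything falls off the work surface, if the arm or the gripper's body presses on something with over 40 N, if the wrist force passes 120 N, or if a joint passes its speed limit or range.

## Working session

There is one attempt and no reset: what is moved stays moved. The work goes in short steps, Python scripts to look and compute and a shell command to move; the robot and the scene stay as the last step left them, time stands still between calls to the robot, and variables do not carry over. Pictures are saved under pics/ and viewed, about 8 in all and at most 12, crops included, and the job is handed in when it is done.

```bash
ls; mkdir -p pics
python3 - <<'E'
from cell import *
import cv2,numpy as np
print(observe())
a=get_image("scene");b=get_image("top")
cv2.imwrite("pics/top0.png",b[:,:,::-1]);cv2.imwrite("pics/scene0.png",a[:,:,::-1])
for n in("scene","top","wrist"):print(n,camera_params(n))
E
```

```text
pics
{'clock': 0.0, 'joints': array([-1.32559168,  0.43523424,  0.02498316,  1.57412942, -0.01160526,
        1.13401414, -0.07510434]), 'dq': array([-2.82485761e-04, -5.60843589e-05,  4.71313085e-04, -2.72250039e-05,
        8.90027497e-04, -2.43612203e-04,  6.60596017e-04]), 'joint_efforts': array([ 7.90473878e-04, -6.67847300e+01,  9.85505171e-01, -3.14457214e+01,
       -6.04988867e-02,  4.32220974e-02,  1.82953181e-04]), 'position': array([0.21290909, 0.58709021, 0.25092558]), 'ee_rot': array([-5.43689815e-01, -3.09404888e+00,  2.56700928e-03]), 'force': array([-0.00155715,  0.03643295,  0.23162102]), 'ft_torque': array([ 0.04222855,  0.01431127, -0.06307902]), 'width': 1.0013948938107484}
scene {'intrinsics': array([[522.0249148 ,   0.        , 277.01152238],
       [  0.        , 522.0249148 , 209.33354555],
       [  0.        ,   0.        ,   1.        ]]), 'xyz': array([ 0.07271022, -0.51135632,  0.90037967]), 'orientation': array([-2.28332707,  0.80843265, -0.30339739])}
top {'intrinsics': array([[399.46028915,   0.        , 287.0704679 ],
       [  0.        , 399.46028915, 208.02783802],
       [  0.        ,   0.        ,   1.        ]]), 'xyz': array([0.4409387 , 0.05392223, 0.93390776]), 'orientation': array([-2.1001413 ,  2.14011194, -0.11723343])}
wrist {'intrinsics': array([[333.6293087 ,   0.        , 278.18190286],
       [  0.        , 333.6293087 , 209.58793212],
       [  0.        ,   0.        ,   1.        ]]), 'xyz': array([0.1341624 , 0.61633823, 0.38453904]), 'orientation': array([2.35278022, 1.64865649, 0.25977624])}
```

View pics/top0.png

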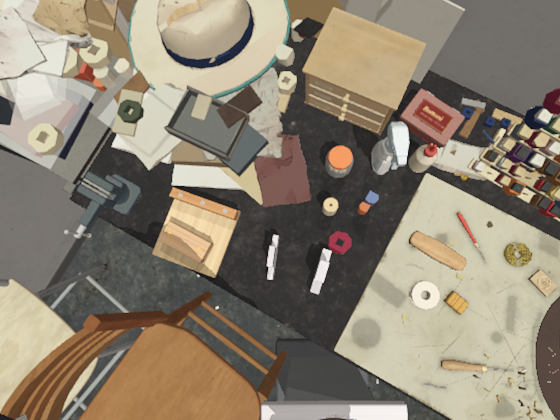

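View pics/scene0.png

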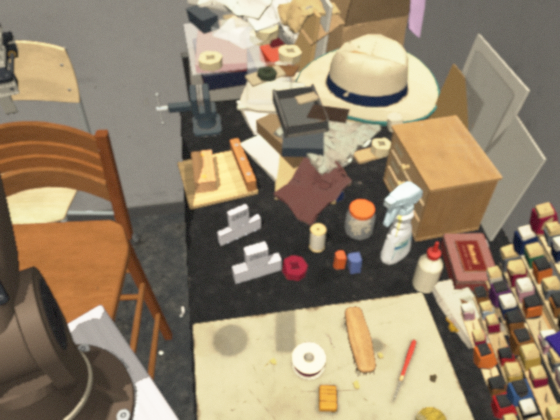

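Top: board about (195,235), fence along its upper edge, bar at (187,240), gauges at (272,257) and (320,272). Scene: gauges at (240,225) and (258,262), bar at (205,170). I'll take enlarged crops of both views for corner picking.

Run:
```python
import cv2
a=cv2.imread("pics/top0.png")[180:305,145:345];cv2.imwrite("pics/topc.png",cv2.resize(a,None,fx=4,fy=4,interpolation=cv2.INTER_CUBIC))
a=cv2.imread("pics/scene0.png")[130:290,170:300];cv2.imwrite("pics/scenec.png",cv2.resize(a,None,fx=3.75,fy=3.75,interpolation=cv2.INTER_CUBIC))
```

```text
(no output)
```

View pics/topc.png

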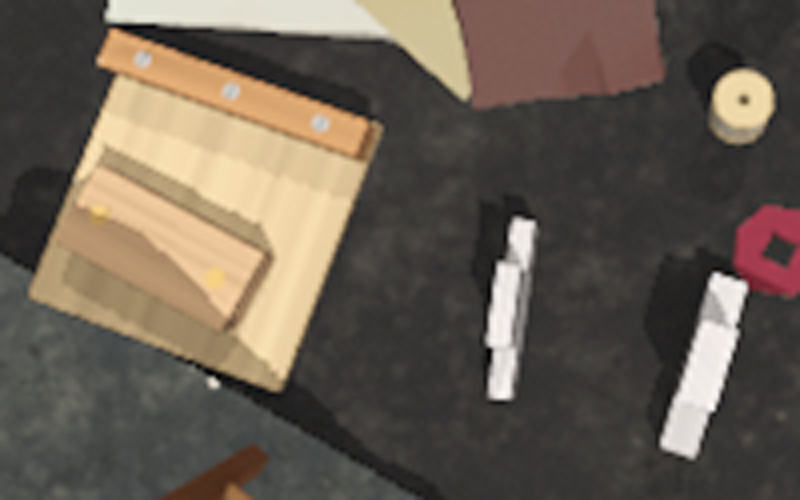

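View pics/scenec.png

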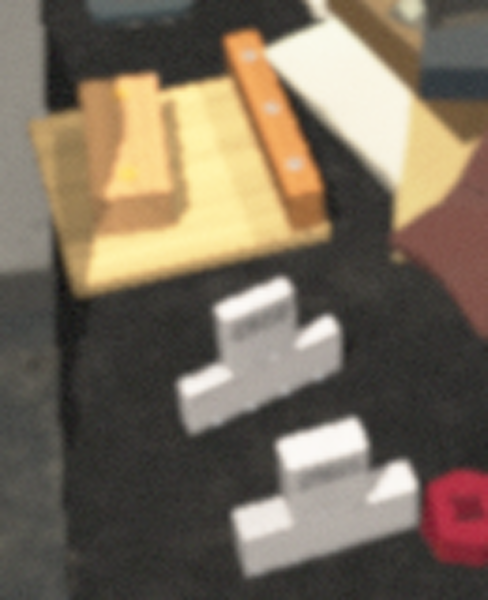

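The right gauge in the top view (lower in the scene view) looks thicker: tab top at about (711,355) in the top crop and (322,447) in the scene crop. Casting rays and triangulating.

```bash
cat > h.py <<'E'
import numpy as np
from scipy.spatial.transform import Rotation as R
from cell import *
def ray(c,p):
    p=np.atleast_2d(p).astype(float)
    d=np.c_[p,np.ones(len(p))]@np.linalg.inv(c["intrinsics"]).T
    return np.array(c["xyz"]),d@R.from_rotvec(c["orientation"]).as_matrix().T
def plane(c,p,z):
    o,d=ray(c,p);return o+d*((z-o[2])/d[:,2:])
def tri(c1,p1,c2,p2):
    o1,d1=ray(c1,p1);o2,d2=ray(c2,p2);out=[]
    for a,b in zip(d1,d2):
        s=np.linalg.lstsq(np.c_[a,-b],o2-o1,rcond=None)[0]
        x,y=o1+a*s[0],o2+b*s[1];out.append(np.r_[(x+y)/2,np.linalg.norm(x-y)])
    return np.array(out)
E
python3 - <<'E'
from h import *
np.set_printoptions(precision=4,suppress=True)
T=camera_params("top");S=camera_params("scene")
t=lambda *p:(np.array(p)+.5)/4-.5+[145,180]
s=lambda *p:(np.array(p)+.5)/3.75-.5+[170,130]
print("tri: R tab,L tab, fence screws, bar nails, barcorner R-far",tri(T,t((711,355),(504,304),(143,59),(231,91),(320,123),(100,212),(214,278),(268,257)),S,s((322,447),(256,306),(250,56),(270,106),(294,163),(122,91),(130,172),(172,188))),sep="\n")
def seg(n,a,b,z):
    q=plane(T,t(a,b),z);v=q[1]-q[0];print(n,q[:,:2].ravel(),"len",np.linalg.norm(v),"ang",np.degrees(np.arctan2(v[1],v[0])))
seg("R foot far end w",(715,272),(747,280),.036);seg("R near",(660,452),(692,460),.036)
seg("L foot far",(512,216),(537,219),.036);seg("L near",(487,398),(512,400),.036)
seg("Rlen",(676,456),(731,276),.036);seg("Llen",(499,399),(524,217),.036)
seg("fence face",(97,65),(360,158),.048);seg("fence back",(112,28),(372,120),.048)
seg("bar face",(97,163),(268,257),.048);seg("bar back",(54,237),(225,330),.048)
seg("spool",(712,100),(774,100),.058)
E
```

```text
tri: R tab,L tab, fence screws, bar nails, barcorner R-far
[[0.4412 0.0204 0.0804 0.0072]
 [0.4723 0.1282 0.0779 0.0015]
 [0.6159 0.3364 0.0484 0.0017]
 [0.5953 0.2847 0.0515 0.0025]
 [0.5764 0.234  0.0494 0.0019]
 [0.5284 0.3574 0.052  0.0015]
 [0.4908 0.2922 0.0502 0.0006]
 [0.5018 0.2614 0.0527 0.0005]]
R foot far end w [ 0.4902  0.0131  0.4854 -0.0046] len 0.0182802178575025 ang -105.0946288339417
R near [0.3922 0.0461 0.3876 0.0287] len 0.01801041438589445 ang -104.55395927450621
L foot far [0.5238 0.1264 0.5218 0.1123] len 0.014257529256289234 ang -97.94533114018103
L near [0.4228 0.1413 0.4215 0.1274] len 0.013966557671628197 ang -95.30750583302911
Rlen [0.3899 0.0374 0.4878 0.0043] len 0.10338612529708978 ang -18.691188535420856
Llen [0.4221 0.1346 0.5231 0.1196] len 0.10204752735663793 ang -8.457297064024923
fence face [0.6139 0.3627 0.557  0.2109] len 0.16211368255836398 ang -110.52897763841005
fence back [0.6353 0.3546 0.5785 0.2042] len 0.16081799406533134 ang -110.67574012916806
bar face [0.5573 0.3609 0.5023 0.2624] len 0.11288592651771436 ang -119.14920141508588
bar back [0.5158 0.3842 0.4623 0.2859] len 0.11195031520801484 ang -118.56543820043798
spool [ 0.5839  0.013   0.5832 -0.0212] len 0.03417128477625949 ang -91.30807672634553
```

```bash
cat >> h.py <<'E'
def go(x,y,z,yaw):
    """turn first, then shift: yaw = world angle (deg) of tool y axis, mod 180"""
    s=observe();M=R.from_rotvec(s["ee_rot"]).as_matrix();p=s["position"]
    cur=np.degrees(np.arctan2(M[1,1],M[0,1]));dw=(yaw-cur+90)%180-90
    # tool z down: positive turn about tool z lowers world yaw
    M2=M@R.from_euler("z",-dw,degrees=True).as_matrix()
    print("t %.2f j7 %.2f pos"%(s["clock"],s["joints"][6]),p.round(4),"yaw y %.2f"%cur,"tiltz",M[:,2].round(3),"| turn(units)",round(-dw/6,3),"shift(units)",(M2.T@(np.array([x,y,z])-p)/.04).round(3),"F",s["force"].round(1),"w",round(s["width"],3))
E
python3 - <<'E'
from h import *
s=observe();M=R.from_rotvec(s["ee_rot"]).as_matrix();c=camera_params("wrist")
print(M.round(3));print("cam in tool",M.T@(c["xyz"]-s["position"]),(M.T@R.from_rotvec(c["orientation"]).as_matrix()).round(3))
go(.44,.02,.25,71.3)
E
```

```text
[[-0.94   0.341 -0.   ]
 [ 0.341  0.94  -0.001]
 [-0.    -0.001 -1.   ]]
cam in tool [ 0.0839586   0.00037406 -0.13350256] [[-0.001 -0.951 -0.308]
 [ 1.    -0.001  0.   ]
 [-0.001 -0.308  0.951]]
t 0.10 j7 -0.08 pos [0.2129 0.5872 0.251 ] yaw y 70.07 tiltz [-0.    -0.001 -1.   ] | turn(units) -0.205 shift(units) [ -9.924 -11.611   0.043] F [-0.4 -0.5  0.6] w 1.002
```

```bash
python3 -c "
from h import *
go(.52,.28,.32,69.4)"
```

```text
t 0.10 j7 -0.08 pos [0.2129 0.5872 0.251 ] yaw y 70.07 tiltz [-0.    -0.001 -1.   ] | turn(units) 0.112 shift(units) [-9.888 -4.49  -1.717] F [-0.4 -0.5  0.6] w 1.002
```

```bash
python3 -m jog '[90,0,0,-0.8,0, 90,0,0,-0.9,0, 90,-0.8,-0.4,0,0, 90,-0.9,-0.4,0,0, 90,-0.9,-0.4,0,0, 90,-0.9,-0.4,0,0, 90,-0.9,-0.4,0,0, 90,-0.9,-0.4,0,0, 90,-0.9,-0.4,0,0, 90,-0.9,-0.4,0,0, 90,-0.9,-0.4,0,0, 90,-0.9,-0.4,0,0, 90,-0.9,-0.4,0,0, 90,0,0,0,0, 90,0,0,0,0, 90,0,0,0,0]' 20
python3 - <<'E'
from h import *
import cv2
go(.52,.28,.32,69.4);go(.44,.02,.3,71.3)
c=camera_params("wrist");a=get_image("wrist")
cv2.imwrite("pics/w1.png",a[:,:,::-1]);np.savez("w1.npz",**c)
E
```

```text
clock: 1.43
position: [0.532, 0.2725, 0.3152]
ee_rot: [-0.535, -3.09, 0.022]
force: [-0.1, -0.1, 0.1]
width: 0.981
t 1.43 j7 0.73 pos [0.532  0.2725 0.3152] yaw y 70.35 tiltz [-0.007 -0.013 -1.   ] | turn(units) 0.158 shift(units) [ 0.346  0.067 -0.12 ] F [-0.1 -0.1  0.1] w 0.981
t 1.43 j7 0.73 pos [0.532  0.2725 0.3152] yaw y 70.35 tiltz [-0.007 -0.013 -1.   ] | turn(units) -0.159 shift(units) [ 0.152 -6.711  0.478] F [-0.1 -0.1  0.1] w 0.981
```

View pics/w1.png

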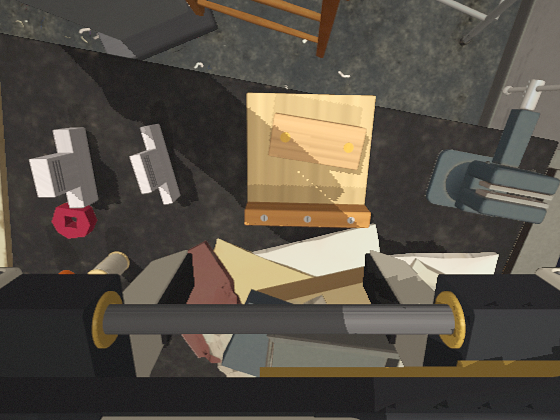

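The wrist view shows the board at x 247–376, y 93–228, with the fence at the bottom (y about 206–228), the bar at (318,142), the thick gauge at (63,170) and the thin one at (155,165). I'll zoom in on the board.

Run:
```python
import cv2
a=cv2.imread("pics/w1.png")[88:236,238:388];cv2.imwrite("pics/w1c.png",cv2.resize(a,None,fx=4,fy=4,interpolation=cv2.INTER_CUBIC))
```

```text
(no output)
```

View pics/w1c.png

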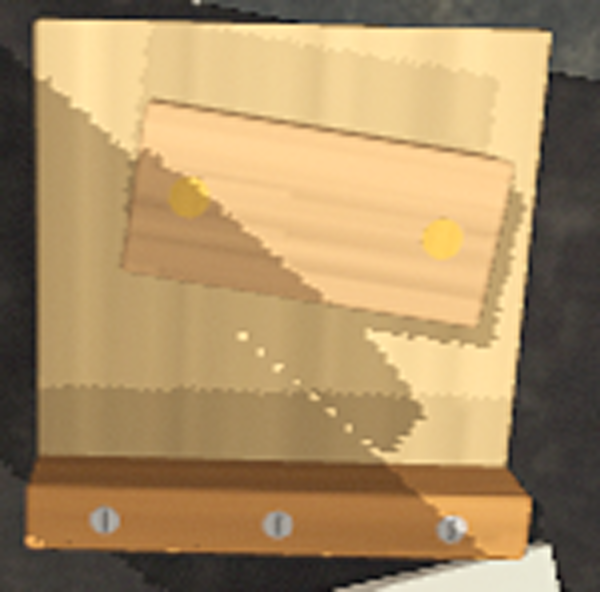

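Run:
```python
from h import *
np.set_printoptions(precision=4,suppress=True)
T=camera_params("top");W=dict(np.load("w1.npz"))
t=lambda *p:(np.array(p)+.5)/4-.5+[145,180]
w=lambda *p:(np.array(p)+.5)/4-.5+[238,88]
print("screws/nails",tri(T,t((320,123),(231,91),(143,59),(214,278),(100,212)),W,w((104,520),(277,525),(452,529),(188,197),(442,240))),sep="\n")
def seg(n,a,b,z):
    q=plane(W,w(a,b),z);v=q[1]-q[0];print(n,q[:,:2].ravel(),"mid",q.mean(0)[:2],"len",np.linalg.norm(v),"ang",np.degrees(np.arctan2(v[1],v[0])))
seg("fence bot",(38,457),(510,468),.012);seg("fence top",(30,487),(530,498),.048)
seg("fence back",(27,546),(527,558),.048);seg("board near",(35,20),(552,30),.012)
seg("bar face",(123,268),(478,326),.048);seg("bar back",(150,100),(513,158),.048)
```

```text
screws/nails
[[0.5771 0.2334 0.0493 0.0003]
 [0.5967 0.2846 0.0493 0.    ]
 [0.6169 0.3364 0.0476 0.0003]
 [0.4909 0.2918 0.0509 0.0002]
 [0.5293 0.3593 0.0446 0.001 ]]
fence bot [0.5595 0.2135 0.6168 0.3641] mid [0.5882 0.2888] len 0.16110075288936584 ang 69.1594747627147
fence top [0.5592 0.2149 0.6151 0.3624] mid [0.5871 0.2887] len 0.1577006696481932 ang 69.24759278278964
fence back [0.5774 0.2068 0.6343 0.3563] mid [0.6059 0.2815] len 0.16001218586186688 ang 69.14597844843587
board near [0.4278 0.264  0.4844 0.4133] mid [0.4561 0.3386] len 0.15970218784125717 ang 69.24834266652242
bar face [0.5043 0.2665 0.5567 0.3617] mid [0.5305 0.3141] len 0.10875358939325451 ang 61.16475415990457
bar back [0.4615 0.2905 0.5123 0.3846] mid [0.4869 0.3376] len 0.10696461841229346 ang 61.60828154885835
```

```bash
python3 -m jog '[90,0,-0.8,0,-0.2, 90,0,-0.9,0,0, 90,0,-0.9,0,0, 90,0,-0.9,0.2,0, 90,0,-0.9,0.2,0, 90,0.1,-0.9,0.3,0, 90,0.1,-0.9,0.3,0, 90,0,-0.5,0.2,0, 90,0,0,0.2,0, 90,0,0,0,0, 90,0,0,0,0, 90,0,0,0,0]'
python3 - <<'E'
from h import *
import cv2
go(.44,.02,.26,71.3)
c=camera_params("wrist");a=get_image("wrist")
cv2.imwrite("pics/w2.png",a[:,:,::-1]);np.savez("w2.npz",**c)
E
```

```text
clock: 2.48
position: [0.4285, 0.0312, 0.2589]
ee_rot: [-0.442, -3.101, 0.009]
force: [-0.0, 0.3, 0.3]
width: 0.982
t 2.48 j7 1.13 pos [0.4285 0.0312 0.2589] yaw y 73.77 tiltz [-0.009 -0.004 -1.   ] | turn(units) 0.411 shift(units) [-0.362 -0.174 -0.028] F [-0.   0.3  0.3] w 0.982
```

View pics/w2.png

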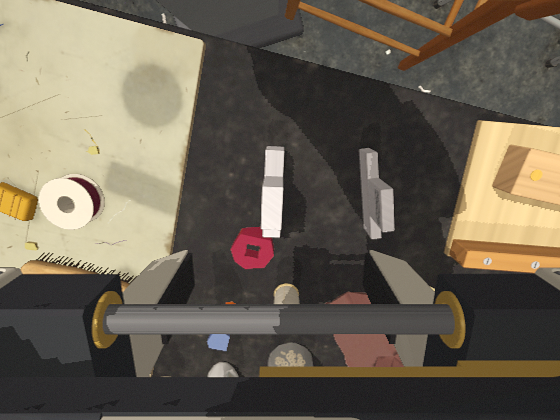

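The thick gauge is at (273,190), running from y 147 to 237. The tab section is about y 178–220, and the thin gauge is at (377,195). I'll get the thick gauge's row edges numerically.

Run:
```python
import cv2,numpy as np
a=cv2.imread("pics/w2.png").astype(int)
for y in list(range(144,242,3)):
    print(y," ".join("%3d"%v for v in a[y,256:292].mean(1)))
```

```text
144  57  60  63  64  67  71  72  68  64  64  69  69  66  64  57  61  58  57  62  63  62  64  62  61  61  58  51  54  58  50  53  54  61  61  67  71
147  59  58  63  63  69  65  71  64  64  59 121 175 159 160 160 158 159 157 159 159 159 160 158 159 160 158 161 144  70  51  56  60  60  62  62  62
150  56  57  57  59  64  65  66  64  54 168 232 225 223 224 225 224 221 217 209 196 191 187 185 183 174 157 159 145  61  40  59  56  59  63  61  66
153  57  58  60  58  60  60  61  59  53 182 242 219 220 223 224 224 222 221 221 220 218 221 222 221 221 222 224 210  73  30  36  44  42  49  67  64
156  61  60  59  60  58  60  58  58  47 161 225 220 221 223 225 224 221 222 221 220 218 220 223 220 221 223 223 202  50  30  40  46  45  40  44  39
159  60  61  64  63  59  62  58  53  50 181 240 220 221 224 225 224 222 221 221 219 218 221 222 220 221 223 221 195  33  33  40  47  48  42  45  43
162  60  58  56  58  55  59  57  54  82 178 227 221 222 225 225 224 222 221 222 219 218 221 222 220 221 224 220 186  28  36  47  45  47  47  46  45
165  56  55  57  57  55  54  54  52  85 178 227 221 223 225 224 
[... 3083 characters left out ...]
 246 244 243 244 246 247 248 246 244 235 227 243 245 246 246 225 110  30  38  37  43  43  42  43  46  45  47
231  78  78  77  75  75  68 137 217 247 242 242 243 242 241 240 239 237 237 239 240 240 240 242 231 111  34  34  42  40  41  42  41  46  42  40  40
234  77  76  81  78  75  69 144 220 246 241 243 243 241 240 240 239 237 237 239 240 240 240 243 229  68  31  35  39  41  42  44  44  44  55  72  75
237  89  79  75  74  76  72  77 100 124 123 124 125 125 125 119 116 124 125 138 151 152 149 157 138  35  57  60  53  38  35  40  42  45  48  53  68
240 106 106 105 106 106 105 104 104 105 105 104 103  97  97  78  53  51  54  55  53  55  56  57  57  58  58  62  60  59  58  61  66  65  66  59  59
```

Run:
```python
from h import *
np.set_printoptions(precision=4,suppress=True)
T=camera_params("top");W=dict(np.load("w2.npz"));S=camera_params("scene")
t=lambda *p:(np.array(p)+.5)/4-.5+[145,180]
s=lambda *p:(np.array(p)+.5)/3.75-.5+[170,130]
print(tri(T,t((711,355)),W,[(271.5,208.5)]),tri(S,s((322,447)),W,[(271.5,208.5)]))
q=plane(W,[(272.4,187.3),(270.7,229.7)],.085);v=q[1]-q[0];print("tab",q,q.mean(0),np.linalg.norm(v),np.degrees(np.arctan2(v[1],v[0])))
q=plane(W,[(261.8,189),(282.9,189)],.085);print("thick",np.linalg.norm(q[1]-q[0]))
q=plane(W,[(274.2,149.3),(270.75,236)],.036);v=q[1]-q[0];print("foot",q,q.mean(0),np.linalg.norm(v),np.degrees(np.arctan2(v[1],v[0])))
```

```text
[[0.4444 0.0183 0.0671 0.0008]] [[0.4385 0.0207 0.0828 0.0027]]
tab [[0.4193 0.0275 0.085 ]
 [0.4601 0.0137 0.085 ]] [0.4397 0.0206 0.085 ] 0.04304103644268467 -18.801924852796258
thick 0.020049462123250875
foot [[0.3913 0.0367 0.036 ]
 [0.4851 0.0048 0.036 ]] [0.4382 0.0208 0.036 ] 0.09913418707600895 -18.77024467265502
```

Thick gauge: 20.0 mm thick, 99 mm foot, centre (0.439, 0.0207), yaw consistent in tab and foot. Two of three height estimates agree with 85 mm (0.080, 0.083). The third, 0.067, comes from a short baseline.

```bash
python3 -m jog '[60,-0.36,-0.17,0,0.4, 60,0,0,0.5,0, 60,0,0,0.8,0, 60,0,0,0.8,0, 60,0,0,0.5,0, 60,0,0,0,0,60,0,0,0,0,60,0,0,0,0]'; python3 -c "
from h import *
go(.439,.0207,.068,71.2)"
```

```text
clock: 3.2
position: [0.4524, 0.0246, 0.1556]
ee_rot: [0.509, 3.096, -0.004]
force: [0.1, 0.2, -0.2]
width: 0.65
t 3.20 j7 1.19 pos [0.4524 0.0246 0.1556] yaw y 71.33 tiltz [ 0.004 -0.003 -1.   ] | turn(units) 0.021 shift(units) [ 0.297 -0.195  2.19 ] F [ 0.1  0.2 -0.2] w 0.65
```

```bash
python3 -m jog '[60,0.3,-0.2,0,0, 60,0,0,0,0, 60,0,0,0.3,0, 60,0,0,0.5,0, 60,0,0,0.4,0, 60,0,0,0.2,0, 60,0,0,0,0,60,0,0,0,0]'; python3 -c "
from h import *
go(.439,.0207,.068,71.2)"
```

```text
clock: 3.87
position: [0.4511, 0.0234, 0.1084]
ee_rot: [0.506, 3.076, 0.009]
force: [-0.0, 0.2, 0.7]
width: 0.65
t 3.87 j7 1.23 pos [0.4511 0.0234 0.1084] yaw y 71.34 tiltz [ 0.025  0.002 -1.   ] | turn(units) 0.023 shift(units) [ 0.288 -0.171  1.002] F [-0.   0.2  0.7] w 0.65
```

```bash
python3 -m jog '[60,0.3,-0.2,0,0, 60,0,0,0,0, 60,0,0,0,0]'; python3 -c "
from h import *
go(.439,.0207,.068,71.2)"
```

```text
clock: 4.12
position: [0.4399, 0.0202, 0.1109]
ee_rot: [0.505, 3.072, 0.012]
force: [0.9, 1.4, 1.1]
width: 0.653
t 4.12 j7 1.23 pos [0.4399 0.0202 0.1109] yaw y 71.35 tiltz [ 0.03   0.003 -1.   ] | turn(units) 0.025 shift(units) [ 0.055 -0.009  1.071] F [0.9 1.4 1.1] w 0.653
```

```bash
python3 -m jog '[60,0.1,0,0.2,0, 60,0.1,0,0.2,0, 60,0.1,0,0.2,0, 60,0.1,0,0.2,0, 60,0,0,0.2,0, 60,0,0,0.1,0, 60,0,0,0,0]'; python3 -c "
from h import *
go(.439,.0207,.068,71.2)"
```

```text
clock: 4.7
position: [0.4285, 0.0275, 0.0639]
ee_rot: [0.502, 3.067, 0.016]
force: [0.3, -0.9, 0.7]
width: 0.654
t 4.70 j7 1.26 pos [0.4285 0.0275 0.0639] yaw y 71.42 tiltz [ 0.035  0.005 -0.999] | turn(units) 0.036 shift(units) [-0.307 -0.074 -0.093] F [ 0.3 -0.9  0.7] w 0.654
```

```bash
python3 -m jog '[60,-0.32,-0.07,-0.1,0.04, 60,0,0,0,0, 60,0,0,0,0]'; python3 -c "
from h import *
go(.439,.0207,.068,71.2)"
```

```text
clock: 4.95
position: [0.4395, 0.0207, 0.0674]
ee_rot: [0.509, 3.068, 0.015]
force: [-0.2, 0.5, -0.2]
width: 0.654
t 4.95 j7 1.27 pos [0.4395 0.0207 0.0674] yaw y 71.18 tiltz [ 0.033  0.004 -0.999] | turn(units) -0.003 shift(units) [ 0.012 -0.005 -0.015] F [-0.2  0.5 -0.2] w 0.654
```

```bash
python3 -m jog '[15,0,0,0,0,15,0,0,0,0,15,0,0,0,0,15,0,0,0,0,15,0,0,0,0,15,0,0,0,0,15,0,0,0,0,15,0,0,0,0]' 25; python3 -m jog '[15,0,0,-0.2,0,15,0,0,-0.3,0,15,0,0,-0.4,0,15,0,0,-0.5,0,15,0,0,-0.5,0,15,0,0,-0.5,0,15,0,0,-0.5,0,15,0,0,-0.5,0,15,0,0,-0.3,0,15,0,0,0,0,15,0,0,0,0]'; python3 -c "
from h import *
F=np.array([.5875,.2888]);ex=np.array([.9348,-.3551])
t=F-.013*ex
go(*t,.25,-20.8)"
```

```text
clock: 5.62
position: [0.4383, 0.0215, 0.0675]
ee_rot: [0.508, 3.068, 0.016]
force: [1.3, 0.7, -1.1]
width: 0.216
clock: 6.53
position: [0.4285, 0.0195, 0.2245]
ee_rot: [0.512, 3.075, 0.011]
force: [-1.6, 0.8, -3.5]
width: 0.221
t 6.53 j7 1.13 pos [0.4285 0.0195 0.2245] yaw y 71.11 tiltz [ 0.025  0.003 -1.   ] | turn(units) -14.681 shift(units) [-7.712 -1.013 -0.524] F [-1.6  0.8 -3.5] w 0.221
```

```bash
python3 -m jog '[15,0,0,0,-1,15,0,0,0,-1,15,0,0,0,-1,15,0,0,0,-1,15,0,0,0,-1,15,0,0,0,-1,15,0,0,0,-1,15,0,0,0,-1,15,0,0,0,-1,15,0,0,0,-1,15,0,0,0,-1,15,0,0,0,-1,15,0,0,0,-1,15,0,0,0,-1,15,0,0,0,-0.5,15,0,0,0,0,15,0,0,0,0]'; python3 -c "
from h import *
F=np.array([.5875,.2888]);ex=np.array([.9348,-.3551])
t=F-.014*ex
go(*t,.25,-20.8)"
```

```text
clock: 7.95
position: [0.4149, 0.0172, 0.2061]
ee_rot: [1.849, -2.529, -0.003]
force: [-0.8, -0.2, -2.7]
width: 0.219
t 7.95 j7 2.69 pos [0.4149 0.0172 0.2061] yaw y 162.34 tiltz [-0.008 -0.004 -1.   ] | turn(units) 0.523 shift(units) [-7.873 -1.265 -1.157] F [-0.8 -0.2 -2.7] w 0.219
```

```bash
python3 -m jog '[15,-0.3,0,-0.5,0.5,15,-0.8,-0.1,-0.3,0,15,-0.9,-0.2,0,0,15,-0.9,-0.2,0,0,15,-0.9,-0.2,0,0,15,-0.9,-0.2,0,0,15,-0.9,-0.2,0,0,15,-0.9,-0.2,0,0,15,-0.7,0,0,0,15,-0.3,0,0,0,15,0,0,0,0,15,0,0,0,0]'; python3 -c "
from h import *
F=np.array([.5875,.2888]);ex=np.array([.9348,-.3551])
t=F-.014*ex
go(*t,.20,-20.8)"
```

```text
clock: 8.95
position: [0.5748, 0.2872, 0.2239]
ee_rot: [1.725, -2.597, -0.01]
force: [0.3, -0.4, -3.5]
width: 0.217
t 8.95 j7 2.23 pos [0.5748 0.2872 0.2239] yaw y 157.17 tiltz [-0.024 -0.008 -1.   ] | turn(units) -0.339 shift(units) [-0.161  0.056  0.595] F [ 0.3 -0.4 -3.5] w 0.217
```

```bash
python3 -m jog '[15,-0.15,0.05,0,-0.34,15,0,0,0.3,0,15,0,0,0.5,0,15,0,0,0.5,0,15,0,0,0.5,0,15,0,0,0.5,0,15,0,0,0.3,0,15,0,0,0,0,15,0,0,0,0]'; python3 -c "
from h import *
F=np.array([.5875,.2888]);ex=np.array([.9348,-.3551])
t=F-.014*ex
go(*t,.083,-20.8)"
```

```text
clock: 9.7
position: [0.5699, 0.282, 0.112]
ee_rot: [1.759, -2.569, -0.006]
force: [-0.7, 0.9, -1.3]
width: 0.217
t 9.70 j7 2.26 pos [0.5699 0.282  0.112 ] yaw y 158.79 tiltz [-0.026 -0.013 -1.   ] | turn(units) -0.068 shift(units) [-0.331 -0.014  0.719] F [-0.7  0.9 -1.3] w 0.217
```

```bash
python3 -m jog '[15,-0.33,0,0,-0.07,15,0,0,0,0,15,-0.05,0,0.2,0,15,-0.05,0,0.2,0,15,0,0,0.2,0,15,0,0,0.1,0,15,0,0,0,0,15,0,0,0,0]'; python3 -c "
from h import *
F=np.array([.5875,.2888]);ex=np.array([.9348,-.3551])
t=F-.011*ex
go(*t,.0795,-20.8)"
```

```text
clock: 10.37
position: [0.5773, 0.2984, 0.0838]
ee_rot: [1.77, -2.567, -0.005]
force: [-0.3, 0.6, -3.2]
width: 0.217
t 10.37 j7 2.25 pos [0.5773 0.2984 0.0838] yaw y 159.16 tiltz [-0.022 -0.011 -1.   ] | turn(units) -0.006 shift(units) [ 0.132 -0.049  0.109] F [-0.3  0.6 -3.2] w 0.217
```

```bash
python3 -m jog '[15,0.12,0,0.06,0,15,0,0,0.08,0,15,0,0,0.05,0,15,0,0,0,0,15,0,0,0,0]'; python3 -m jog '[15,0,-0.05,0,0,15,0,-0.05,0,0,15,0,-0.05,0,0,15,0,0,0,0]'; python3 -c "
from h import *
F=np.array([.5875,.2888]);ex=np.array([.9348,-.3551])
t=F-.010*ex
go(*t,.0795,-20.8)"
```

```text
clock: 10.78
position: [0.575, 0.2917, 0.0799]
ee_rot: [1.769, -2.568, -0.005]
force: [0.5, -0.5, -3.1]
width: 0.22
clock: 11.12
position: [0.5769, 0.2907, 0.0792]
ee_rot: [1.767, -2.563, -0.012]
force: [-0.5, -0.7, -1.8]
width: 0.217
t 11.12 j7 2.26 pos [0.5769 0.2907 0.0792] yaw y 159.18 tiltz [-0.028 -0.01  -1.   ] | turn(units) -0.004 shift(units) [-0.049 -0.014 -0.009] F [-0.5 -0.7 -1.8] w 0.217
```

```bash
python3 -m jog '[15,0,-0.05,0.06,0,15,0,-0.05,0.06,0,15,0,-0.05,0.06,0]'; python3 -m jog '[15,0,-0.06,0.04,0,15,0,-0.06,0.02,0]';python3 -c "
from h import *
F=np.array([.5875,.2888]);ex=np.array([.9348,-.3551])
t=F-.010*ex
go(*t,.0795,-20.8)"
```

```text
clock: 11.37
position: [0.5778, 0.291, 0.0778]
ee_rot: [1.768, -2.557, -0.022]
force: [-16.2, -4.2, 32.4]
width: 0.22
clock: 11.53
position: [0.578, 0.2909, 0.0779]
ee_rot: [1.767, -2.551, -0.03]
force: [-11.3, 0.2, 6.1]
width: 0.219
t 11.53 j7 2.27 pos [0.578  0.2909 0.0779] yaw y 159.38 tiltz [-0.042 -0.006 -0.999] | turn(units) 0.03 shift(units) [-0.035  0.011 -0.041] F [-11.3   0.2   6.1] w 0.219
```

```bash
python3 -m jog '[15,0,0.01,0,0,60,0,0,0,0,60,0,0,0,0,60,0,0,0,0,60,0,0,0,0,60,0,0,-0.2,0,60,0,0,-0.4,0,60,0,0,-0.5,0,60,0,0,-0.6,0,60,0,0,-0.6,0,60,0,0,-0.6,0,60,0,0,-0.6,0,60,0,0,-0.3,0,60,0,0,0,0]'; python3 -c "
from h import *
F=np.array([.5875,.2888]);ex=np.array([.9348,-.3551]);ey=np.array([.3551,.9348])
t=F-.115*ex+.0066*ey
go(*t,.25,69.2)"
```

```text
clock: 12.7
position: [0.5872, 0.2894, 0.2404]
ee_rot: [1.765, -2.556, -0.024]
force: [0.3, 0.4, -0.3]
width: 0.655
t 12.70 j7 2.27 pos [0.5872 0.2894 0.2404] yaw y 159.21 tiltz [-0.038 -0.007 -0.999] | turn(units) -14.998 shift(units) [-2.868 -0.15  -0.149] F [ 0.3  0.4 -0.3] w 0.655
```

```bash
python3 -m jog '[90,0,0,0,1,90,0,0,0,1,90,0,0,0,1,90,0,0,0,1,90,0,0,0,1,90,0,0,0,1,90,0,0,0,1,90,0,0,0,1,90,0,0,0,1,90,0,0,0,1,90,0,0,0,1,90,0,0,0,1,90,0,0,0,1,90,0,0,0,1,90,0,0,0,0.6,90,0,0,0,0,90,0,0,0,0]'
python3 - <<'E'
from h import *
import cv2
F=np.array([.5875,.2888]);ex=np.array([.9348,-.3551]);ey=np.array([.3551,.9348])
t=F-.115*ex+.0066*ey
go(*t,.25,69.2);go(*t,.25,61.4)
c=camera_params("wrist");a=get_image("wrist")
cv2.imwrite("pics/w3.png",a[:,:,::-1]);np.savez("w3.npz",**c)
E
```

```text
clock: 14.12
position: [0.5849, 0.2853, 0.2314]
ee_rot: [-0.615, -3.04, 0.035]
force: [0.8, -0.2, -0.7]
width: 0.981
t 14.12 j7 0.85 pos [0.5849 0.2853 0.2314] yaw y 67.15 tiltz [-0.044 -0.014 -0.999] | turn(units) -0.341 shift(units) [ 2.861  0.257 -0.37 ] F [ 0.8 -0.2 -0.7] w 0.981
t 14.12 j7 0.85 pos [0.5849 0.2853 0.2314] yaw y 67.15 tiltz [-0.044 -0.014 -0.999] | turn(units) 0.959 shift(units) [ 2.869 -0.133 -0.37 ] F [ 0.8 -0.2 -0.7] w 0.981
```

View pics/w3.png

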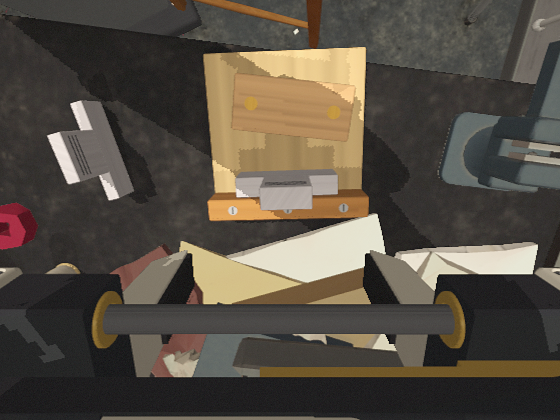

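The picture shows the thick gauge standing flush against the fence, centred (tab at (286,192)), with the bar untouched at (295,106). Next I check how high the chair stands beside the push approach.

Run:
```python
from h import *
W=[dict(np.load(f"w{i}.npz")) for i in (1,2,3)]
np.set_printoptions(precision=3,suppress=True)
print(tri(W[0],[(325,54)],W[1],[(402,67)]),tri(W[0],[(325,54)],W[2],[(315,46)]))
F=np.array([.5875,.2888]);ex=np.array([.9348,-.3551]);ey=np.array([.3551,.9348])
go(*(F-.142*ex+.005*ey),.12,69.2)
```

```text
[[ 0.348  0.502 -0.879  0.002]] [[ 0.36   0.475 -0.742  0.012]]
t 14.17 j7 0.85 pos [0.585 0.285 0.231] yaw y 67.17 tiltz [-0.044 -0.014 -0.999] | turn(units) -0.339 shift(units) [3.417 0.312 2.901] F [ 0.4 -1.5 -0.4] w 0.98
```

```bash
python3 -m jog '[60,0.5,0,0,-0.34,60,0.9,0,0,0,60,0.9,0.1,0,0,60,0.9,0.1,0,0,60,0.5,0.1,0,0,60,0,0,0,0,60,0,0,0,0]'
python3 - <<'E'
from h import *
F=np.array([.5875,.2888]);ex=np.array([.9348,-.3551]);ey=np.array([.3551,.9348])
go(*(F-.142*ex+.005*ey),.12,69.2)
E
```

```text
clock: 14.75
position: [0.4464, 0.3486, 0.2342]
ee_rot: [-0.539, -3.055, 0.037]
force: [0.6, -0.7, 0.8]
width: 0.654
t 14.75 j7 0.65 pos [0.4464 0.3486 0.2342] yaw y 70.03 tiltz [-0.043 -0.017 -0.999] | turn(units) 0.139 shift(units) [-0.376  0.067  2.843] F [ 0.6 -0.7  0.8] w 0.654
```

```bash
python3 -m jog '[60,-0.2,0.05,0,0.14,60,0,0,0.3,0,60,0,0,0.5,0,60,0,0,0.5,0,60,0,0,0.5,0,60,0,0,0.5,0,60,0,0,0.3,0,60,0,0,0.2,0,60,0,0,0,0,60,0,0,0,0]'
python3 - <<'E'
from h import *
F=np.array([.5875,.2888]);ex=np.array([.9348,-.3551]);ey=np.array([.3551,.9348])
go(*(F-.142*ex+.005*ey),.045,69.2)
E
```

```text
clock: 15.58
position: [0.47, 0.3361, 0.118]
ee_rot: [-0.589, -3.058, 0.036]
force: [-0.6, -0.1, 0.7]
width: 0.649
t 15.58 j7 0.72 pos [0.47   0.3361 0.118 ] yaw y 68.22 tiltz [-0.031 -0.018 -0.999] | turn(units) -0.163 shift(units) [0.343 0.112 1.832] F [-0.6 -0.1  0.7] w 0.649
```

```bash
python3 -m jog '[60,0.45,0.1,0,-0.16,60,0,0,0,0,60,0.05,0,0.3,0,60,0.05,0,0.3,0,60,0,0,0.2,0,60,0,0,0,0,60,0,0,0,0]'
python3 - <<'E'
from h import *
F=np.array([.5875,.2888]);ex=np.array([.9348,-.3551]);ey=np.array([.3551,.9348])
go(*(F-.142*ex+.005*ey),.045,69.2)
E
```

```text
clock: 16.17
position: [0.4576, 0.3479, 0.0912]
ee_rot: [-0.571, -3.07, 0.024]
force: [0.3, -0.1, -0.1]
width: 0.652
t 16.17 j7 0.72 pos [0.4576 0.3479 0.0912] yaw y 68.95 tiltz [-0.021 -0.012 -1.   ] | turn(units) -0.041 shift(units) [-0.029 -0.081  1.158] F [ 0.3 -0.1 -0.1] w 0.652
```

```bash
python3 -m jog '[60,0.08,-0.05,0.25,0,60,0.05,0,0.25,0,60,0.05,0,0.25,0,60,0.03,0,0.25,0,60,0,0,0.1,0,60,0,0,0,0,60,0,0,0,0]'
python3 - <<'E'
from h import *
F=np.array([.5875,.2888]);ex=np.array([.9348,-.3551]);ey=np.array([.3551,.9348])
go(*(F-.142*ex+.005*ey),.045,69.2)
E
```

```text
clock: 16.75
position: [0.4482, 0.3485, 0.0438]
ee_rot: [-0.572, -3.071, 0.023]
force: [0.8, -0.0, 1.0]
width: 0.653
t 16.75 j7 0.74 pos [0.4482 0.3485 0.0438] yaw y 68.92 tiltz [-0.02  -0.011 -1.   ] | turn(units) -0.047 shift(units) [-0.236 -0.034 -0.032] F [ 0.8 -0.   1. ] w 0.653
```

```bash
python3 -m jog '[60,-0.2,0,0,-0.05,60,-0.25,0,0,0,60,-0.25,0,0,0,60,-0.25,0,0,0,60,0,0,0,0,60,0,0,0,0]'
cat > st.py <<'E'
from h import *
F=np.array([.5875,.2888]);ex=np.array([.9348,-.3551]);ey=np.array([.3551,.9348])
s=observe();d=s["position"][:2]-F;print("board x %.4f y %.4f  Fx %.1f"%(d@ex,d@ey,s["force"][:2]@ex))
go(*(F-.0795*ex+.005*ey),.045,69.2)
E
python3 st.py
```

```text
clock: 17.25
position: [0.4888, 0.3332, 0.0441]
ee_rot: [-0.564, -3.073, 0.022]
force: [-1.9, 0.8, -1.3]
width: 0.653
board x -0.1080 y 0.0065  Fx -2.1
t 17.25 j7 0.80 pos [0.4888 0.3332 0.0441] yaw y 69.20 tiltz [-0.019 -0.011 -1.   ] | turn(units) -0.001 shift(units) [-0.713 -0.038 -0.031] F [-1.9  0.8 -1.3] w 0.653
```

Pushing at about 2 N, with about 28 mm left.

```bash
python3 -m jog '[60,-0.15,0,0,0,60,-0.15,0,0,0,60,-0.15,0,0,0,60,-0.1,0,0,0,60,0,0,0,0]'; python3 st.py
```

```text
clock: 17.67
position: [0.5102, 0.3255, 0.0441]
ee_rot: [-0.562, -3.071, 0.021]
force: [-0.6, 0.7, -1.1]
width: 0.652
board x -0.0853 y 0.0069  Fx -0.8
t 17.67 j7 0.83 pos [0.5102 0.3255 0.0441] yaw y 69.26 tiltz [-0.021 -0.01  -1.   ] | turn(units) 0.01 shift(units) [-0.144 -0.047 -0.025] F [-0.6  0.7 -1.1] w 0.652
```

```bash
python3 -m jog '[60,-0.06,0,0,0,60,-0.06,0,0,0]'; python3 st.py;python3 -m jog '[60,-0.06,0,0,0,60,-0.06,0,0,0]'; python3 st.py
```

```text
clock: 17.83
position: [0.5135, 0.3244, 0.0439]
ee_rot: [-0.561, -3.069, 0.021]
force: [-11.8, 3.2, 9.2]
width: 0.657
board x -0.0818 y 0.0070  Fx -12.2
t 17.83 j7 0.83 pos [0.5135 0.3244 0.0439] yaw y 69.30 tiltz [-0.024 -0.009 -1.   ] | turn(units) 0.017 shift(units) [-0.057 -0.05  -0.028] F [-11.8   3.2   9.2] w 0.657
clock: 18.0
position: [0.5134, 0.3244, 0.0436]
ee_rot: [-0.557, -3.061, 0.022]
force: [-9.3, 2.4, 7.7]
width: 0.657
board x -0.0819 y 0.0070  Fx -9.6
t 18.00 j7 0.84 pos [0.5134 0.3244 0.0436] yaw y 69.40 tiltz [-0.032 -0.008 -0.999] | turn(units) 0.034 shift(units) [-0.06  -0.051 -0.035] F [-9.3  2.4  7.7] w 0.657
```

```bash
python3 -m jog '[60,-0.1,0,0,0,60,-0.1,0,0,0,60,-0.05,0,0,0]'; python3 st.py;python3 -m jog '[60,0.1,0,0,0,60,0.2,0,0,0,60,0.3,0,0,0,60,0.2,0,0,0,60,0,0,0,0]'; python3 st.py
```

```text
clock: 18.25
position: [0.5132, 0.3246, 0.0431]
ee_rot: [-0.548, -3.045, 0.023]
force: [-4.7, 0.3, 2.0]
width: 0.656
board x -0.0822 y 0.0071  Fx -4.4
t 18.25 j7 0.85 pos [0.5132 0.3246 0.0431] yaw y 69.62 tiltz [-0.049 -0.006 -0.999] | turn(units) 0.071 shift(units) [-0.066 -0.054 -0.048] F [-4.7  0.3  2. ] w 0.656
clock: 18.67
position: [0.482, 0.3362, 0.0447]
ee_rot: [-0.55, -3.048, 0.023]
force: [-0.1, 0.3, 0.2]
width: 0.654
board x -0.1154 y 0.0068  Fx -0.2
t 18.67 j7 0.81 pos [0.482  0.3362 0.0447] yaw y 69.56 tiltz [-0.046 -0.007 -0.999] | turn(units) 0.061 shift(units) [-0.897 -0.046 -0.044] F [-0.1  0.3  0.2] w 0.654
```

Bar is seated: it stalled at about 12 N. I'll retract upward and look. For the regrip I plan to close the jaws along the fence on the 44 mm tab ends, so that closing cannot shove the bar across.

```bash
python3 -m jog '[90,0.1,0,-0.4,0,90,0,0,-0.7,0,90,0,0,-0.8,0,90,0,0,-0.8,0,90,0,0,-0.8,0,90,0,0,-0.7,0,90,-0.4,0,-0.5,0,90,-0.6,0,0,0,90,-0.6,0,0,0,90,0,0,0,0,90,0,0,0,0]'; python3 st.py
python3 - <<'E'
from h import *
import cv2
c=camera_params("wrist");a=get_image("wrist")
np.savez("w4.npz",**c);cv2.imwrite("pics/w4.png",a[:,:,::-1])
np.set_printoptions(precision=1,suppress=True)
F=np.array([.5875,.2888]);ex=np.array([.9348,-.3551]);ey=np.array([.3551,.9348])
P=lambda x,y,z:np.r_[F+x*ex+y*ey,z]
M=R.from_rotvec(c["orientation"]).as_matrix();pr=lambda p:(lambda q:(c["intrinsics"]@(q/q[2]))[:2])(M.T@(p-c["xyz"]))
print("expected tab corners",[pr(P(-x,y,.097)) for x in(0,.02) for y in(-.022,.022)])
print("expected bar face corners",[pr(P(-.02,y,.048)) for y in(-.05,.06)])
cv2.imwrite("pics/w4c.png",cv2.resize(a[60:260,170:420,::-1],None,fx=3,fy=3,interpolation=cv2.INTER_CUBIC))
E
```

```text
clock: 19.58
position: [0.5458, 0.318, 0.2405]
ee_rot: [-0.54, -3.054, 0.023]
force: [0.0, -0.1, -0.3]
width: 0.983
board x -0.0494 y 0.0125  Fx 0.1
t 19.58 j7 0.81 pos [0.5458 0.318  0.2405] yaw y 69.97 tiltz [-0.042 -0.008 -0.999] | turn(units) 0.128 shift(units) [ 0.574 -0.079  4.915] F [ 0.  -0.1 -0.3] w 0.983
expected tab corners [array([242.6, 260.3]), array([290.8, 261.3]), array([242.3, 239.8]), array([291.3, 240.8])]
expected bar face corners [array([221.3, 222.3]), array([327.2, 224.3])]
```

View pics/w4c.png

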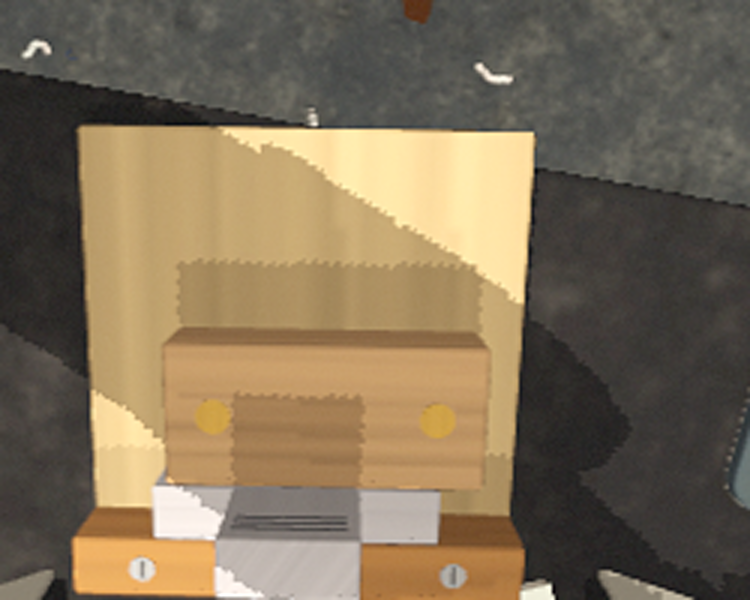

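The bar lies parallel and flush on the gauge's foot. The tab edge is at (242,239.9)–(290,240.5), within 1 px of prediction, and the bar is at about y +9 mm. Moving over the tab.

```bash
sed -i 's/^go.*//' st.py
cat >> st.py <<'E'
import sys
a=[float(v) for v in sys.argv[1:]] or [-.010,-.0006,.0785]
go(*(F+a[0]*ex+a[1]*ey),a[2],69.2)
E
python3 -m jog '[88,-0.6,-0.3,0,0.13,88,-0.4,0,0.3,0,88,0,0,0.5,0,88,0,0,0.5,0,88,0,0,0.3,0,88,0,0,0,0,88,0,0,0,0]'; python3 st.py
```

```text
clock: 20.22
position: [0.5718, 0.2948, 0.1719]
ee_rot: [-0.553, -3.049, 0.024]
force: [-0.2, -0.1, -0.7]
width: 0.957
board x -0.0168 y -0.0000  Fx -0.1
t 20.22 j7 0.88 pos [0.5718 0.2948 0.1719] yaw y 69.48 tiltz [-0.045 -0.008 -0.999] | turn(units) 0.046 shift(units) [-0.262  0.039  2.325] F [-0.2 -0.1 -0.7] w 0.957
```

```bash
python3 -m jog '[88,-0.26,-0.02,0,0.05,88,0,0,0.3,0,88,0,0,0.4,0,88,0,0,0.4,0,88,0,0,0.3,0,88,0,0,0,0,88,0,0,0,0]'; python3 st.py
```

```text
clock: 20.8
position: [0.5817, 0.2917, 0.116]
ee_rot: [-0.56, -3.054, 0.017]
force: [-0.6, 0.5, 1.3]
width: 0.961
board x -0.0064 y 0.0006  Fx -0.8
t 20.80 j7 0.91 pos [0.5817 0.2917 0.116 ] yaw y 69.23 tiltz [-0.038 -0.004 -0.999] | turn(units) 0.004 shift(units) [ 0.057 -0.014  0.94 ] F [-0.6  0.5  1.3] w 0.961
```

```bash
python3 -m jog '[88,0.05,-0.02,0.2,0,88,0.02,0,0.25,0,88,0.02,0,0.25,0,88,0,0,0.15,0,88,0,0,0,0,88,0,0,0,0]'; python3 st.py
```

```text
clock: 21.3
position: [0.5775, 0.2928, 0.0808]
ee_rot: [-0.56, -3.056, 0.013]
force: [-0.7, -0.1, 0.1]
width: 0.958
board x -0.0107 y 0.0002  Fx -0.6
t 21.30 j7 0.92 pos [0.5775 0.2928 0.0808] yaw y 69.23 tiltz [-0.035 -0.002 -0.999] | turn(units) 0.006 shift(units) [-0.021 -0.02   0.056] F [-0.7 -0.1  0.1] w 0.958
```

```bash
python3 -m jog '[88,-0.02,-0.02,0,0,60,0,0,0,0,55,0,0,0,0,50,0,0,0,0,48,0,0,0,0,46,0,0,0,0,40,0,0,0,0,40,0,0,0,0,40,0,0,0,0,40,0,0,0,0]' 10; python3 st.py; python3 -m jog '[38,0,0,0,0,38,0,0,0,0]' 30; python3 st.py -.0105 -.0006 .0905
```

```text
clock: 22.13
position: [0.5791, 0.2917, 0.0824]
ee_rot: [-0.561, -3.058, 0.011]
force: [-0.6, 0.1, -0.5]
width: 0.482
board x -0.0089 y -0.0003  Fx -0.6
t 22.13 j7 0.93 pos [0.5791 0.2917 0.0824] yaw y 69.21 tiltz [-0.033 -0.001 -0.999] | turn(units) 0.002 shift(units) [ 0.025 -0.007  0.099] F [-0.6  0.1 -0.5] w 0.482
clock: 22.3
position: [0.5791, 0.2917, 0.0825]
ee_rot: [-0.561, -3.058, 0.011]
force: [-0.4, -0.9, -0.0]
width: 0.476
board x -0.0089 y -0.0002  Fx -0.0
t 22.30 j7 0.93 pos [0.5791 0.2917 0.0825] yaw y 69.21 tiltz [-0.033 -0.001 -0.999] | turn(units) 0.001 shift(units) [ 0.047 -0.012 -0.2  ] F [-0.4 -0.9 -0. ] w 0.476
```

```bash
python3 -m jog '[38,0.01,0,-0.2,0,38,0.01,0,-0.2,0]'; python3 st.py -.009 -.0003 .110
```

```text
clock: 22.47
position: [0.5781, 0.2912, 0.0973]
ee_rot: [-0.561, -3.056, 0.015]
force: [2.3, -1.1, -2.9]
width: 0.479
board x -0.0097 y -0.0011  Fx 2.5
t 22.47 j7 0.92 pos [0.5781 0.2912 0.0973] yaw y 69.19 tiltz [-0.035 -0.003 -0.999] | turn(units) -0.001 shift(units) [-0.006  0.015 -0.318] F [ 2.3 -1.1 -2.9] w 0.479
```

```bash
python3 -m jog '[38,-0.03,0.01,-0.2,0,38,-0.02,0.01,-0.2,0]'; python3 st.py -.009 -.0003 .125; python3 -m jog '[38,-0.01,0,-0.3,0,38,-0.01,0,-0.3,0,38,0,0,-0.3,0,38,0,0,-0.4,0]'; python3 st.py -.009 -.0003 .2
```

```text
clock: 22.63
position: [0.5797, 0.2914, 0.1144]
ee_rot: [-0.561, -3.054, 0.016]
force: [-1.9, 2.6, -3.7]
width: 0.482
board x -0.0082 y -0.0004  Fx -2.7
t 22.63 j7 0.91 pos [0.5797 0.2914 0.1144] yaw y 69.21 tiltz [-0.038 -0.004 -0.999] | turn(units) 0.002 shift(units) [ 0.028 -0.003 -0.265] F [-1.9  2.6 -3.7] w 0.482
clock: 22.97
position: [0.5813, 0.2915, 0.1697]
ee_rot: [-0.559, -3.051, 0.018]
force: [0.1, 1.0, -2.3]
width: 0.477
board x -0.0068 y 0.0003  Fx -0.3
t 22.97 j7 0.89 pos [0.5813 0.2915 0.1697] yaw y 69.26 tiltz [-0.041 -0.004 -0.999] | turn(units) 0.01 shift(units) [ 0.083 -0.028 -0.754] F [ 0.1  1.  -2.3] w 0.477
```

```bash
cat > g.py <<'E'
from h import *
import sys
go(*[float(v) for v in sys.argv[1:]])
E
python3 g.py .43 .025 .2 69.2
python3 -m jog '[38,0,0,-0.5,0,38,0,-0.5,-0.5,0,38,0,-0.8,0,0,38,0,-0.8,0,0,38,0.1,-0.8,0,0,38,0.1,-0.8,0,0,38,0.1,-0.8,0,0,38,0.1,-0.8,0,0,38,0.1,-0.6,0,0,38,0,-0.3,0,0,38,0,0,0,0,38,0,0,0,0]';python3 g.py .43 .025 .1 69.2
```

```text
t 22.97 j7 0.89 pos [0.5813 0.2915 0.1697] yaw y 69.26 tiltz [-0.041 -0.004 -0.999] | turn(units) 0.01 shift(units) [ 1.191 -7.583 -0.572] F [ 0.1  1.  -2.3] w 0.477
clock: 23.97
position: [0.4756, 0.0599, 0.2292]
ee_rot: [-0.558, -3.066, -0.005]
force: [-0.3, 1.0, -3.3]
width: 0.48
t 23.97 j7 1.14 pos [0.4756 0.0599 0.2292] yaw y 69.37 tiltz [-0.025  0.008 -1.   ] | turn(units) 0.029 shift(units) [ 0.672 -1.215  3.251] F [-0.3  1.  -3.3] w 0.48
```

```bash
python3 -m jog '[38,0.35,-0.6,0,0,38,0.33,-0.6,0,0,38,0,0,0.4,0,38,0,0,0.6,0,38,0,0,0.6,0,38,0,0,0.5,0,38,0,0,0.4,0,38,0,0,0,0,38,0,0,0,0]';python3 g.py .43 .025 .0735 69.2
```

```text
clock: 24.72
position: [0.4408, 0.0357, 0.1306]
ee_rot: [-0.54, -3.081, -0.016]
force: [-0.5, 0.5, -2.8]
width: 0.477
t 24.72 j7 1.28 pos [0.4408 0.0357 0.1306] yaw y 70.13 tiltz [-0.011  0.012 -1.   ] | turn(units) 0.155 shift(units) [ 0.137 -0.356  1.426] F [-0.5  0.5 -2.8] w 0.477
```

```bash
python3 -m jog '[38,0.14,-0.3,0.3,0,38,0,0,0.4,0,38,0,0,0.4,0,38,0,0,0.3,0,38,0,0,0.1,0,38,0,0,0,0,38,0,0,0,0]';python3 g.py .43 .025 .0705 69.2
```

```text
clock: 25.3
position: [0.4403, 0.0327, 0.0753]
ee_rot: [-0.53, -3.094, -0.026]
force: [0.1, -0.4, -2.1]
width: 0.476
t 25.30 j7 1.38 pos [0.4403 0.0327 0.0753] yaw y 70.56 tiltz [ 0.001  0.017 -1.   ] | turn(units) 0.227 shift(units) [ 0.171 -0.273  0.116] F [ 0.1 -0.4 -2.1] w 0.476
```

```bash
python3 -m jog '[38,0,0,0.06,0,38,0,0,0.06,0,38,0,0,0.04,0]';python3 g.py .43 .025 .0705 69.2; python3 -m jog '[38,0,0,0.04,0]'; python3 g.py .43 .025 .0705 69.2
```

```text
clock: 25.55
position: [0.4426, 0.0338, 0.0711]
ee_rot: [0.528, 3.094, 0.03]
force: [-1.4, 0.0, 10.2]
width: 0.478
t 25.55 j7 1.38 pos [0.4426 0.0338 0.0711] yaw y 70.62 tiltz [ 0.005  0.018 -1.   ] | turn(units) 0.237 shift(units) [ 0.217 -0.318  0.009] F [-1.4  0.  10.2] w 0.478
clock: 25.63
position: [0.4436, 0.034, 0.0705]
ee_rot: [0.528, 3.093, 0.031]
force: [-2.1, 0.7, 21.0]
width: 0.478
t 25.63 j7 1.39 pos [0.4436 0.034  0.0705] yaw y 70.63 tiltz [ 0.007  0.019 -1.   ] | turn(units) 0.238 shift(units) [ 0.239 -0.33  -0.008] F [-2.1  0.7 21. ] w 0.478
```

Seated on the bench. I'll release, rise, then check both things from above.

```bash
python3 -m jog '[50,0,0,-0.02,0,62,0,0,0,0,62,0,0,0,0,62,0,0,0,0,62,0,0,0,0,62,0,0,-0.2,0,62,0,0,-0.4,0,62,0,0,-0.6,0,62,0,0,-0.7,0,62,0,0,-0.7,0,62,0,0,-0.7,0,62,0,0,-0.7,0,62,0,0,-0.5,0,62,0,0,0,0]';python3 g.py .49 .27 .24 69.2
```

```text
clock: 26.8
position: [0.4407, 0.0279, 0.2635]
ee_rot: [0.535, 3.093, 0.028]
force: [0.3, 0.4, -0.2]
width: 0.674
t 26.80 j7 1.15 pos [0.4407 0.0279 0.2635] yaw y 70.38 tiltz [ 0.006  0.017 -1.   ] | turn(units) 0.197 shift(units) [0.997 6.085 0.696] F [ 0.3  0.4 -0.2] w 0.674
```

```bash
python3 -m jog '[62,0,0.5,0,0.2,62,0.1,0.8,0,0,62,0.1,0.8,0,0,62,0.1,0.8,0,0,62,0.1,0.8,0,0,62,0.1,0.8,0,0,62,0.1,0.8,0,0,62,0,0.5,0,0,62,0,0,0,0,62,0,0,0,0]';python3 g.py .50 .25 .24 69.2;python3 - <<'E'
from h import *
import cv2
c=camera_params("wrist");a=get_image("wrist")
np.savez("w5.npz",**c);cv2.imwrite("pics/w5.png",a[:,:,::-1])
F=np.array([.5875,.2888]);ex=np.array([.9348,-.3551]);ey=np.array([.3551,.9348])
M=R.from_rotvec(c["orientation"]).as_matrix();pr=lambda p:(lambda q:(c["intrinsics"]@(q/q[2]))[:2])(M.T@(p-c["xyz"]))
u=pr(np.r_[F,.048]).astype(int);x0,y0=max(u[0]-110,0),max(u[1]-110,0);print(u,x0,y0)
cv2.imwrite("pics/w5c.png",cv2.resize(a[y0:y0+150,x0:x0+200,::-1],None,fx=4,fy=4,interpolation=cv2.INTER_CUBIC))
cv2.imwrite("pics/w5.png",a[:,:,::-1])
E
```

```text
clock: 27.63
position: [0.501, 0.2598, 0.2691]
ee_rot: [0.58, 3.084, 0.028]
force: [-0.1, -1.0, 0.1]
width: 0.676
t 27.63 j7 0.78 pos [0.501  0.2598 0.2691] yaw y 68.69 tiltz [ 0.007  0.017 -1.   ] | turn(units) -0.085 shift(units) [-0.063 -0.252  0.724] F [-0.1 -1.   0.1] w 0.676
[324 241] 214 131
```

View pics/w5c.png

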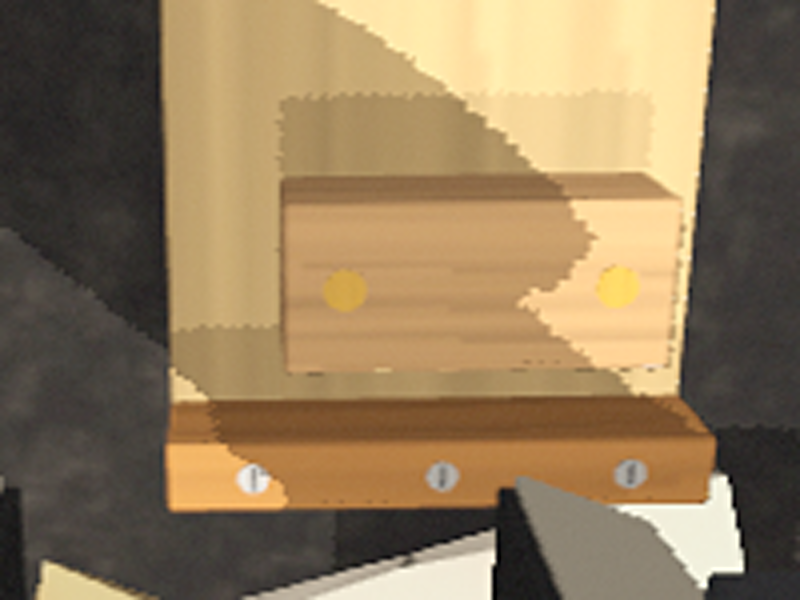

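View pics/w5.png

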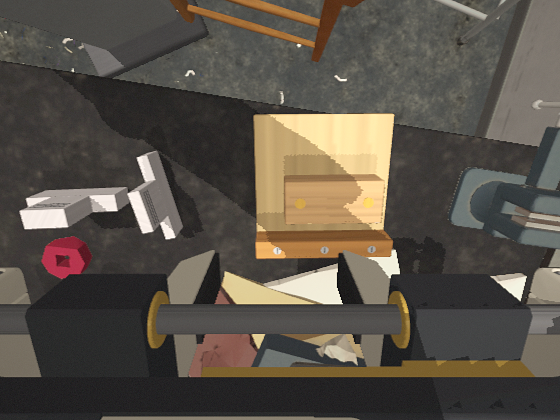

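Bar parallel with an open channel: bar edge (287,372)–(668,368) and fence edge (168,440)–(713,436) in the crop. The gauge stands at the left. Now measuring these, plus a top-view before/after diff for the bystanders.

Run:
```python
from h import *
import cv2
np.set_printoptions(precision=4,suppress=True)
W=dict(np.load("w5.npz"))
w=lambda *p:(np.array(p)+.5)/4-.5+[214,131]
f=plane(W,w((168,440),(713,436)),.048)[:,:2];b=plane(W,w((287,372),(668,368)),.048)[:,:2];fb=plane(W,w((172,402),(685,398)),.012)[:,:2]
for n,g in(("top edge",f),("foot edge",fb)):
    u=(g[1]-g[0])/np.linalg.norm(g[1]-g[0]);nrm=np.array([u[1],-u[0]])
    print(n,np.linalg.norm(g[1]-g[0]),"gap",(b-g[0])@nrm,"y mid",((b-g.mean(0))@u).mean(),"barlen",np.linalg.norm(b[1]-b[0]))
a=get_image("top");cv2.imwrite("pics/top1.png",a[:,:,::-1]);o=cv2.imread("pics/top0.png")[:,:,::-1]
d=(np.abs(a.astype(int)-o).max(2)>50).astype(np.uint8);n,_,st,_=cv2.connectedComponentsWithStats(d)
print([s.tolist() for s in st[1:] if s[4]>25])
i=cv2.imread("pics/w5.png");print([ "%d: %s"%(r," ".join("%3d"%v for v in i[r,274:390:6].mean(1))) for r in ()])
for x in(300,320,340,360,375):print(x,i[215:245,x].mean(1).astype(int))
cv2.imwrite("pics/top1c.png",cv2.resize(a[180:305,145:345,::-1],None,fx=4,fy=4,interpolation=cv2.INTER_CUBIC))
```

```text
top edge 0.15779708710170817 gap [-0.0206 -0.0211] y mid 0.0094945741477967 barlen 0.10855133223481175
foot edge 0.16200033037915862 gap [-0.0231 -0.0235] y mid 0.007852388659590745 barlen 0.10855133223481175
[[26, 127, 54, 42, 659], [76, 126, 26, 42, 543], [92, 140, 14, 22, 46], [73, 165, 43, 49, 535], [106, 174, 34, 39, 436], [100, 179, 13, 11, 53], [70, 183, 19, 27, 215], [152, 187, 84, 91, 4094], [74, 217, 37, 38, 545], [291, 248, 46, 47, 745], [155, 257, 23, 9, 78], [48, 264, 19, 23, 105], [86, 276, 43, 37, 217], [0, 279, 76, 134, 5017], [51, 283, 24, 26, 110], [42, 295, 8, 7, 28], [61, 315, 10, 9, 47], [80, 322, 83, 98, 3933], [84, 329, 40, 30, 161], [59, 330, 53, 45, 115], [69, 332, 32, 24, 70], [62, 348, 65, 72, 859], [262, 406, 12, 14, 100], [0, 409, 21, 11, 66]]
[]
300 [142 148 150 151 150 150 149 145 143 136 132 134 134 135 135 126  80  77
  81  87  83  85  82  77  83  83  99 116 127 127]
320 [141 147 151 150 150 151 146 147 141 142 140 142 142 144 144 116  77  73
  82  84  83  87  80  78  84  84 105 121 128 126]
340 [137 140 150 150 149 150 148 148 140 138 138 137 138 139 143  99  77  83
  86  82  85  81  82  76  83  85 107 127 127 129]
360 [192 199 208 206 208 154 146 147 110 138 138 137 139 137 143  80  80  84
  86  81  81  80  77  83  84  91 113 125 126 125]
375 [192 202 206 205 206 205 204 213 194 207 206 205 207 211 159  83  79  86
  83  83  80  78  83  84  82  99 115 127 127 124]
```

View pics/top1c.png

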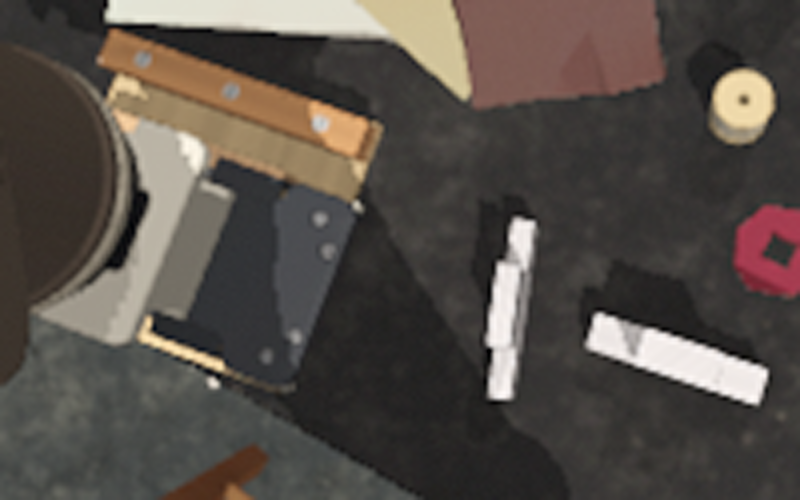

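Gauge upright on bare bench at top-crop (677,358); thin gauge and spool unmoved. The gap reads 20.6–21.1 mm from an oblique view. I'll confirm it numerically with the camera directly above the channel, where there is no parallax.

```bash
python3 -m jog '[62,-0.5,0,0,0,62,-0.8,0,0,0,62,-0.8,0,0,0,62,-0.8,0,0,0,62,-0.8,0,0,0,62,-0.4,0.1,0,0,62,0,0,0,0,62,0,0,0,0]';python3 st.py .074 0 .26;python3 - <<'E'
from h import *
import cv2
c=camera_params("wrist");a=get_image("wrist")
np.savez("w6.npz",**c);cv2.imwrite("pics/w6.png",a[:,:,::-1])
F=np.array([.5875,.2888]);ex=np.array([.9348,-.3551]);ey=np.array([.3551,.9348])
M=R.from_rotvec(c["orientation"]).as_matrix();pr=lambda p:(lambda q:(c["intrinsics"]@(q/q[2]))[:2])(M.T@(p-c["xyz"]))
for y in(-.035,-.01,.02,.05):
    A=pr(np.r_[F+ey*y-.02*ex,.048]);B=pr(np.r_[F+ey*y,.048]);x=int(round(A[0]))
    print(y,A.round(1),B.round(1),"rows from",int(A[1])-12);print(a[int(A[1])-12:int(B[1])+14,x].tolist())
E
```

```text
clock: 28.4
position: [0.6575, 0.1864, 0.2699]
ee_rot: [0.599, 3.083, 0.022]
force: [-0.9, -0.3, -0.1]
width: 0.678
board x 0.1018 y -0.0709  Fx -0.8
t 28.40 j7 1.03 pos [0.6575 0.1864 0.2699] yaw y 68.00 tiltz [ 0.004  0.013 -1.   ] | turn(units) -0.2 shift(units) [0.695 1.769 0.273] F [-0.9 -0.3 -0.1] w 0.678
-0.035 [308.4  60.4] [308.3  82.2] rows from 48
[[175, 133, 90], [174, 133, 87], [183, 143, 96], [154, 116, 78], [151, 114, 75], [150, 114, 76], [171, 132, 88], [172, 132, 88], [176, 134, 90], [179, 138, 91], [167, 129, 84], [134, 99, 66], [130, 98, 65], [131, 95, 63], [120, 93, 61], [153, 126, 85], [153, 126, 83], [152, 126, 85], [151, 125, 83], [153, 127, 87], [153, 126, 84], [150, 125, 82], [153, 126, 85], [152, 126, 82], [154, 126, 87], [151, 125, 82], [151, 124, 83], [153, 124, 83], [152, 124, 84], [152, 125, 82], [154, 127, 85], [153, 127, 85], [153, 127, 87], [143, 116, 76], [151, 103, 60], [166, 114, 60], [168, 115, 59], [169, 115, 62], [169, 117, 64], [170, 117, 64], [172, 117, 64], [169, 117, 63], [167, 115, 61], [166, 113, 60], [162, 110, 62], [163, 111, 61], [165, 
[... 1778 characters left out ...]
40], [244, 199, 139], [209, 165, 112], [205, 162, 110], [206, 162, 109], [198, 154, 103], [171, 131, 88], [131, 97, 65], [126, 94, 61], [127, 94, 59], [134, 106, 68], [156, 130, 89], [153, 126, 83], [150, 125, 84], [148, 122, 83], [148, 121, 80], [150, 123, 83], [149, 123, 83], [150, 124, 85], [150, 122, 82], [149, 122, 81], [153, 127, 84], [149, 125, 82], [147, 121, 79], [187, 159, 107], [151, 125, 82], [150, 123, 80], [153, 127, 84], [152, 127, 84], [155, 131, 86], [141, 94, 53], [160, 107, 58], [169, 117, 63], [172, 117, 63], [170, 118, 65], [169, 115, 65], [168, 113, 58], [155, 116, 80], [155, 152, 147], [157, 154, 149], [156, 152, 146], [158, 155, 147], [159, 153, 147], [159, 154, 148]]
```

Run:
```python
from h import *
c=dict(np.load("w6.npz"));np.set_printoptions(precision=4,suppress=True)
F=np.array([.5875,.2888]);ex=np.array([.9348,-.3551])
X=lambda p,z:(plane(c,p,z)[:,:2]-F)@ex
cols=[308,334,364,395]
f=X(np.c_[cols,[81.0,80.6,79.8,79.5]],.047);ft=X(np.c_[cols,[82.0,81.8,81.2,80.8]],.048)
b=X(np.c_[cols,[62.4,61.5,61.1,60.2]],.012);bt=X(np.c_[cols,[58.4,57.6,57.0,56.3]],.048)
print("fence face",f,"fence top edge",ft,"\nbar bottom",b,"bar top edge",bt,"\ngap face-bottom",f-b,"gap tops",ft-bt,"top edge to face",f-bt)
```

```text
fence face [-0.0012 -0.001  -0.0012 -0.0008] fence top edge [-0.0002  0.0001  0.0002  0.0005] 
bar bottom [-0.0219 -0.0222 -0.022  -0.0222] bar top edge [-0.0218 -0.022  -0.022  -0.022 ] 
gap face-bottom [0.0207 0.0212 0.0208 0.0214] gap tops [0.0216 0.0222 0.0222 0.0225] top edge to face [0.0206 0.021  0.0208 0.0212]
```

Run:
```python
from h import *
import cv2
np.set_printoptions(precision=4,suppress=True)
F=np.array([.5875,.2888]);ex=np.array([.9348,-.3551]);ey=np.array([.3551,.9348])
for n in(4,5):
    c=dict(np.load(f"w{n}.npz"));a=cv2.imread(f"pics/w{n}.png")[:,:,::-1].astype(int)
    M=R.from_rotvec(c["orientation"]).as_matrix();pr=lambda x,y,z:(lambda q:(c["intrinsics"]@(q/q[2]))[:2])(M.T@(np.r_[F+x*ex+y*ey,z]-c["xyz"]))
    for y in(.055,.058,.061,-.035):
        A=pr(-.021,y,.048);B=pr(0,y,.048);r0=int(A[1])-5
        print(n,y,"exp rows -21mm %.1f, 0 top %.1f, foot %.1f; col %.0f r0 %d"%(A[1],B[1],pr(0,y,.012)[1],A[0],r0),[ "%d/%d"%(v[0],v[2]) for v in a[r0:int(B[1])+6,int(round(A[0]))]])
```

```text
4 0.055 exp rows -21mm 223.3, 0 top 242.3, foot 230.8; col 322 r0 218 ['194/104', '194/103', '193/103', '192/101', '189/98', '168/93', '163/93', '162/91', '163/91', '162/88', '162/91', '163/91', '166/94', '142/72', '116/44', '116/43', '119/42', '116/42', '117/45', '117/45', '117/44', '118/44', '120/43', '119/46', '151/54', '171/66', '181/69', '182/68', '183/68', '181/63']
4 0.058 exp rows -21mm 223.3, 0 top 242.3, foot 230.9; col 325 r0 218 ['194/102', '195/104', '194/104', '192/104', '190/99', '167/92', '159/89', '161/90', '158/88', '160/89', '160/89', '159/88', '163/93', '140/70', '114/42', '117/43', '120/44', '117/45', '115/40', '115/40', '114/38', '118/43', '121/47', '119/46', '148/57', '171/64', '182/70', '183/67', '184/71', '179/68']
4 0.061 exp rows -21mm 223.4, 0 top 242.4, foot 230.9; col 328 r0 218 ['196/103', '196/106', '194/102', '192/103', '193/103', '168/93', '170/97', '172/97', '172/96', '172/97', '172/95', '173/97', '175/100', '144/69', '117/45', '113/40', '120/41', '118/43', '117/42', '115/44', '114/41', '118/41', '121/44', '117/46', '146/55', '169/64', '181/71', '18
[... 1168 characters left out ...]
1mm 223.5, 0 top 240.5, foot 229.2; col 379 r0 218 ['255/155', '255/151', '255/152', '255/150', '229/159', '246/156', '246/154', '246/155', '246/155', '246/155', '248/158', '227/131', '159/63', '132/50', '136/50', '123/47', '119/45', '118/43', '122/43', '120/42', '122/45', '122/46', '144/52', '170/67', '182/70', '183/73', '181/70', '180/69']
5 -0.035 exp rows -21mm 224.8, 0 top 241.8, foot 230.4; col 295 r0 219 ['194/102', '194/104', '193/100', '191/101', '190/102', '164/91', '162/90', '162/92', '165/93', '164/91', '164/93', '156/83', '119/44', '114/41', '120/47', '125/45', '127/49', '126/48', '124/47', '121/47', '118/44', '127/47', '142/54', '170/65', '185/73', '183/71', '183/72', '182/68']
```

```bash
python3 -c "
from h import *
print(sign_off(),observe()['clock'])"
```

```text
the job is handed in; nothing more can be done
the job is handed in; nothing more can be done
```

The channel is set and the job is handed in, at about 28.5 s of the 64 s allowed. `sign_off()` gives no verdict, so the results below rest on my own checks.

**What I did**
- I stood the thick gauge (the right-hand one, measured 20 mm thick) on the board against the fence.
- I pushed the bar along the board with both fingertips until it stalled on the gauge at about 12 N.
- I took the gauge again by the ends of its tab, closing along the fence so that closing could not shove the bar aside. I then drew it up and stood it on the bare bench right of the board, near (0.44, 0.03).

**Last checks**
- **Channel width:** measured from bar face to fence face, it is 20.6–21.4 mm, slightly wider at the bar's +y end. It was within about 1 mm of its width with the gauge still in place.
- **Disagreeing readings:** measured to the fence's upper edge, the same picture gave 21.6–22.5 mm, right at the 22.5 mm limit. I put that down to what looks like a roughly 1 mm bevel on that edge. An oblique view read to the fence's foot line gave about 23 mm; re-reading that line lowered it to about 22 mm, and I judged it less reliable.
- **Bar:** parallel to the fence, with its middle about 8–9 mm from the fence's middle (limit 30 mm).
- **Gauge:** upright on the bench in the top view, clear of the board.
- **Bystanders:** the thin gauge and spool look unmoved. The jar and brush I checked only through the top-view difference image, which showed no change at either.

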